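Hold the vacuum packer's lid open for cleaning

ROBOT

A 6-joint arm with a two-finger parallel gripper is mounted at the origin on the work surface. World frame = base frame: x ahead of the robot, y to its left, z up, the work surface at z = 0. Lengths are in m, angles in degrees, forces in N, time in s.
With the tool pointing down it reaches from about 0.3 to 0.95 m from the base axis. Payload 3.1 kg.
Tool frame: the origin (TCP) lies between the finger pads, 19 mm behind the fingertips; this is the grasp point; z points along the fingers, y is the line along which they close (so a half turn about z gives the same grasp; the last joint's range is limited). The gripper opens to 85 mm and grips with 20 to 120 N. Pads are 22 mm wide; open, the fingers measure 114 mm over their backs; the gripper's body (76 mm by 85 mm) begins 54 mm behind the grasp point. The pads swing forward as they close: fully open they stand 13 mm farther back than shut.
Start: joints at [-76.988, 17.653, 93.61, -0, 68.738, -3.994], TCP at [0.183, -0.598, 0.25] pointing down, gripper open.
Joint ranges: [-175.34, 175.34], [-45.06, 112.39], [2.9, 150.54], [-68.45, 248.45], [3.09, 151.38], [-168.51, 168.51]. Speed limits (degrees/s): [159.86, 159.86, 180, 180, 180, 180].

INTERFACE

Orientations are given as [roll, pitch, yaw] about the fixed x, y, z axes, in that order (R = Rz(yaw) Ry(pitch) Rx(roll)).
In Python, from bench import env gives the robot as it stands. Calls block until the motion is done:
- env.move_ptp(position, orientation): joint-space move of the TCP to a pose.
- env.move_straight(position, rotation=None, vel=0.15, max_force=None): straight line of the TCP; rotation=None keeps the orientation; vel is the mean speed in m/s. With max_force (N) it stops when the force on the tool has changed by that much, and returns True; else False.
- env.move_joints(angles): joint-space move.
- env.release() and env.gripper_close(grasp_force=None): open the fingers fully, or close them until they stop; grasp_force is the grip in N (None keeps the last).
- env.pause(seconds).
- env.solve_ik(position, orientation): joint angles nearest the present ones, or None.
- env.capture(name): name is "scene" or "top" or "wrist"; returns the picture (384x512x3 uint8, blue, green, red); there is no depth.
- env.camera_model(name): a dict with "mtx" (3x3 intrinsics, pixels), "pose" (4x4, takes a point from camera to world coordinates); the wrist camera has in their place "T_tool_cam" (4x4, takes a point from camera to tool coordinates, whose origin is the TCP and whose axes are the flange's). Camera axes: x right, y up, looking along -z (the intrinsics and any distortion apply to the point x, -y, -z); pixel columns grow to the right and rows downward; lengths in m; the calibration is good to about 2 mm. The wrist camera is an equidistant fisheye: a pixel r from the principal point sees the ray r / f radians off the axis. A picture is of the moment at which its call begins: read the wrist's pose just before it. camera_model takes no time and is no camera call.
A pose or a line that the arm cannot do raises env.Unreachable and nothing moves.
- env.sign_off(): hands the job in; it is judged then, once.
Readings, each from a call of its own:
- env.current_time_s(): time.
- env.current_joint_positions(): joint angles.
- env.current_dq(): joint speeds.
- env.current_joint_torque(): joint torques, N m.
- env.current_ee_pos(): TCP position.
- env.current_tool_rot(): TCP orientation.
- env.current_wrist_force(): force on the tool from outside, world axes, zero at the start.
- env.current_wrist_torque(): the same for the moment, N m.
- env.current_opening(): opening from 0.0 (shut) to 1.0 (fully open).
- env.current_grasp_force(): force on a finger pad.
Only numpy, scipy, OpenCV 4.12 (cv2) and the standard library are available. Lean on these libraries where they do the work, as an engineer would, in place of code of your own. Each camera call takes 0.05 s, during which the arm holds its last target. There are 200 camera calls.

TASK

The vacuum packer's sealing bar needs a wipe. Throw the cam lever on the packer's right side all the way over to the back to free the lid, then raise the lid by its front handle and hold it open at 50 degrees for me. The job finishes while you are still holding it steady there by the handle: it falls shut if you let go, so do not let it drop at any time, and leave the things standing about where they are.

Things in the scene. Friction and masses are not known exactly. Their poses are not given: they have to be found in the camera images.
- packer: the vacuum packer, a fixed steel machine 260 mm deep (x), 380 wide (y), 111 high. Origin: centre of its underside, on the counter. Its x axis points from its front (handle side, facing the robot) to its back, y to its left side; yaw up to 0.2 rad either way. The rear 80 mm is a fixed pump housing with control panel; the lid covers the front 175 mm
- lid: the lid: an aluminium cover with the bow handle at its front, about 0.8 kg, 175 mm deep, 380 wide, 36 thick, its top at 110 mm when shut. Origin: on the hinge axis, same point as lid_hinge. Shut, its axes are the packer's
- lid_angle (a joint): angle of the lid in rad: 0 shut, grows as the front edge rises, 0.873 is 50 degrees, stop at 1.4. No spring, no stay: from every angle it falls shut when let go. While the cam lever is locked, its hook holds the lid down
- lid_hinge (a point): middle of the lid's hinge axis, along the rear upper edge of the lid: at x 45, y 0, z 110 mm in the packer's frame. The axis runs along the packer's y
- lid_handle (a point): the bow handle at the lid's front: a round black grip 18 mm thick, 180 long, along the packer's y. This point: centre of the grip; shut, at x -175, y 0, z 92 mm in the packer's frame, 45 mm ahead of the lid's front edge, nothing beneath it. It moves with the lid on a 221 mm radius about the hinge; its axes are the packer's turned by the lid angle
- cam_lever (a joint): angle of the cam lever in rad: 0 to 0.15 (at the start) is locked, at 0 the arm points to the packer's front and 10 degrees above level; grows as the arm swings up and over to the back; 1.75 is the stop, fully thrown, 20 degrees past upright. The hook is clear of the lid from about 0.6. Stays where it is left; takes about 3 N at the grip
- lever_pivot (a point): the lever's axis, which runs along the packer's y, at the distance out from the machine where the grip's middle is: x -75, y -243, z 55 mm in the packer's frame
- lever_grip (a point): middle of the lever's grip: a round black bar 18 mm thick, 65 long, sticking out from the packer's right (-y) side along its y axis, at the end of a flat steel arm, its inner end 20 mm off the machine's side. Moves on a 75 mm radius about lever_pivot. At lever angle 0 it is at x -149, y -243, z 68 mm in the packer's frame
- tub_near: clear takeaway tub of frozen crab meat with its lid on, 170 x 118 x 48 mm, 0.5 kg, close beside the packer on its left, lengthwise along its side. Origin: centre of its underside, x along the 170 mm. A bystander
- tub_low: clear takeaway tub of frozen crab meat with its lid on, 170 x 118 x 48 mm, 0.5 kg, to the right of the packer, beyond the lever, the lower of two stacked tubs. Origin: centre of its underside, x along the 170 mm. A bystander
- tub_high: clear takeaway tub of frozen crab meat with its lid on, 170 x 118 x 48 mm, 0.5 kg, the upper of those two stacked tubs. Origin: centre of its underside, x along the 170 mm. A bystander
- tub_left: clear takeaway tub of frozen crab meat with its lid on, 170 x 118 x 48 mm, 0.5 kg, far to the left, one of two places. Origin: centre of its underside, x along the 170 mm. A bystander
- spray_bottle: white spray bottle with a grey trigger head, 68 mm across and 190 mm high, far to the left, one of two places. Origin: centre of its underside. A bystander
- price_gun: grey price-label gun lying flat, about 210 x 34 x 86 mm, at the right. Origin: underside, below its housing. A bystander
- spoon: steel serving spoon lying at the right. Origin: underside. A bystander
- marker: black marker pen lying at the left front, 16 mm thick, 130 mm long. Origin: underside of its middle. A bystander

How it is judged:
By the outcome, as a careful person would: the job done as asked, in the order asked, and still so for the second after the job is handed in, while the arm keeps its last pose, push and grip.
It also fails if it takes over 58 s, if anything falls off the work surface, if the arm or the gripper's body presses on something with over 40 N, if the wrist force passes 120 N, or if a joint passes its speed limit or range.

## Working session

There is one attempt and no reset: what is moved stays moved. The work goes in short steps, each a Python script; the robot and the scene stay as the last script left them, time stands still between calls to the robot, and variables do not carry over. Pictures are saved under pics/ and viewed, at most 10 in all, crops included, and the job is handed in when it is done.

```bash
mkdir -p pics; ls
python3 - <<'E'
from bench import env
import cv2,numpy as np
np.set_printoptions(precision=4,suppress=True)
for n in("scene","top"):
    cv2.imwrite(f"pics/{n}0.png",env.capture(n)); m=env.camera_model(n); print(n,m)
print(env.camera_model("wrist"))
print(env.current_time_s(),env.current_tool_rot(),env.current_ee_pos())
E
```

```text
pics
scene {'mtx': array([[403.4019,   0.    , 253.7473],
       [  0.    , 403.4019, 192.5313],
       [  0.    ,   0.    ,   1.    ]]), 'pose': array([[-0.1096, -0.5658,  0.8172,  1.8997],
       [ 0.9938, -0.0483,  0.0998,  0.1703],
       [-0.017 ,  0.8231,  0.5676,  1.0673],
       [ 0.    ,  0.    ,  0.    ,  1.    ]])}
top {'mtx': array([[460.3574,   0.    , 256.8936],
       [  0.    , 460.3574, 191.3929],
       [  0.    ,   0.    ,   1.    ]]), 'pose': array([[ 0.0202,  0.9987, -0.0468,  0.3994],
       [-0.9998,  0.0202, -0.0018, -0.0059],
       [-0.0009,  0.0468,  0.9989,  1.8023],
       [ 0.    ,  0.    ,  0.    ,  1.    ]])}
{'mtx': array([[297.3186,   0.    , 253.9808],
       [  0.    , 297.3186, 191.5043],
       [  0.    ,   0.    ,   1.    ]]), 'T_tool_cam': array([[ 0.001 ,  0.9471,  0.321 ,  0.0818],
       [ 1.    , -0.0012,  0.0002,  0.0011],
       [ 0.0006,  0.321 , -0.9471, -0.1241],
       [ 0.    ,  0.    ,  0.    ,  1.    ]])}
0.1 [-179.8849   -0.0088   17.0056] [ 0.1826 -0.597   0.2489]
```

Run:
```python
import cv2
i=cv2.imread("pics/top0.png"); cv2.imwrite("pics/top0b.png",cv2.resize(i[60:360,80:480],None,fx=2,fy=2,interpolation=cv2.INTER_CUBIC))
```

```text
(no output)
```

View pics/top0b.png

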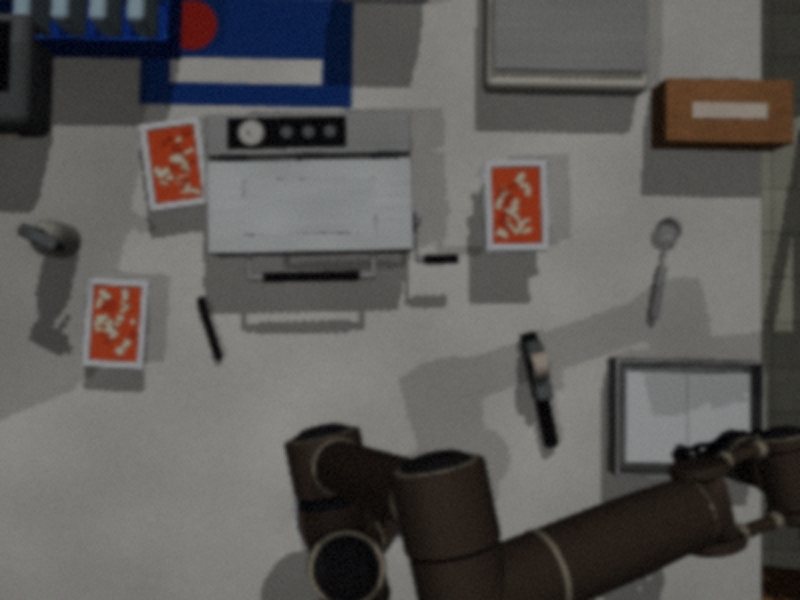

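View pics/scene0.png

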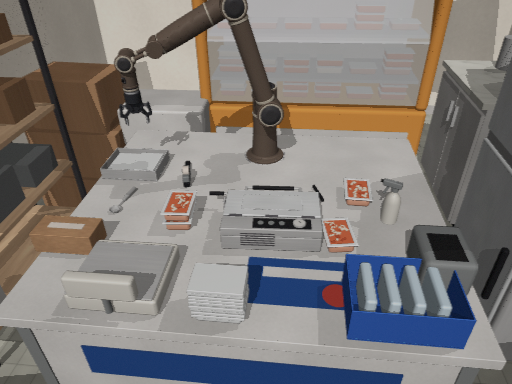

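The top view (crop coordinates) shows the handle grip running from (262,276) to (360,275). The lever grip runs from (424,258) to (458,258), and the lid corners are near (208,253), (412,250), (208,157) and (410,157). The two-tub stack is at right (516,204). The scene view agrees. Next I fit the packer pose.

```bash
cat > h.py <<'E'
import numpy as np,cv2
from scipy.optimize import least_squares
from scipy.spatial.transform import Rotation as Ro
def proj(m,P,pose=None,fish=False):
    T=np.linalg.inv(m["pose"] if pose is None else pose); p=np.atleast_2d(P)@T[:3,:3].T+T[:3,3]
    q=np.c_[p[:,0],-p[:,1],-p[:,2]]
    if fish:
        r=np.hypot(q[:,0],q[:,1]); th=np.arctan2(r,q[:,2]); u=q[:,:2]/r[:,None]*th[:,None]
    else: u=q[:,:2]/q[:,2:]
    K=m["mtx"]; return u*K[0,0]+K[:2,2]
def unproj(m,px,z):
    K=m["mtx"]; d=np.array([(px[0]-K[0,2])/K[0,0],-(px[1]-K[1,2])/K[0,0],-1]); d=m["pose"][:3,:3]@d; o=m["pose"][:3,3]
    return o+d*(z-o[2])/d[2]
def pk(s,P):  # packer->world, s=x,y,yaw
    c,n=np.cos(s[2]),np.sin(s[2]); P=np.atleast_2d(P)
    return np.c_[s[0]+c*P[:,0]-n*P[:,1], s[1]+n*P[:,0]+c*P[:,1], P[:,2]]
E
python3 - <<'E'
from h import *
from bench import env
m=env.camera_model("top"); a=np.radians(10)+.15
gx,gz=-.075-.075*np.cos(a),.055+.075*np.sin(a)
P=np.array([[-.175,.09,.092],[-.175,-.09,.092],[-.13,.19,.11],[-.13,-.19,.11],[.13,.19,.111],[.13,-.19,.111],[gx,-.2105,gz],[gx,-.2755,gz]])
px=np.array([[262,276],[360,275],[208,253],[412,250],[208,112],[411,110],[424,258],[458,258]])/2+[80,60]
r=least_squares(lambda s:(proj(m,pk(s,P))-px).ravel(),[.55,.1,0]);print(r.x,r.fun.reshape(-1,2).round(1))
s=r.x
print("handle",pk(s,[-.175,0,.092]),"grip",pk(s,[gx,-.243,gz]))
for n,c,z in(("stack",(516,204),.096),("near",(172,163),.048),("marker",(208,328),.016),("gun",(538,390),.05)):print(n,unproj(m,np.array(c)/2+[80,60],z).round(3))
for c in((485,162),(546,160),(488,248),(548,247)):print(unproj(m,np.array(c)/2+[80,60],.096).round(3))
E
```

```text
[0.62906989 0.08172617 0.03288053] [[ 0.4  0.1]
 [-0.2 -0. ]
 [-0.4 -0.4]
 [ 0.8 -0.2]
 [-0.8  0. ]
 [ 0.2 -0.3]
 [-0.2  0.5]
 [ 0.2  0.3]]
handle [[0.45416449 0.07597311 0.092     ]] grip [[ 0.4910524  -0.16594497  0.07891496]]
stack [ 0.595 -0.302  0.096]
near [0.666 0.35  0.048]
marker [0.351 0.277 0.016]
gun [ 0.248 -0.356  0.05 ]
[ 0.672 -0.244  0.096]
[ 0.678 -0.357  0.096]
[ 0.512 -0.251  0.096]
[ 0.516 -0.363  0.096]
```

```bash
cat >> h.py <<'E'
S=np.array([0.62907,0.08173,0.03288])
def rot(s,pitch,sgn=1):
    """tool z in the packer's x-z plane, pitch deg below level; tool x = sgn*packer y"""
    p=np.radians(pitch); z=np.array([np.cos(p),0,-np.sin(p)]); x=np.array([0,sgn,0.]); 
    R=Ro.from_euler("z",s[2])*Ro.from_matrix(np.c_[x,np.cross(z,x),z]); return list(R.as_euler("xyz",degrees=True))
def grip(s,q): a=q+np.radians(10); return pk(s,[-.075-.075*np.cos(a),-.243,.055+.075*np.sin(a)])[0]
def handle(s,q):
    c,n=np.cos(q),np.sin(q); return pk(s,[.045-.22*c+.018*n*-1*-1*0+(-.018)*n*-1*-1*1*0+ .018*n*0 -(-.018)*n*0 + (-.018)*-n*0 + 0 + .0*n + (.018*n), 0, .11+.22*n-.018*c])[0]
E
python3 - <<'E'
# tidy the handle() formula: rotate (-.22,-.018) so that the front rises
s=open("h.py").read(); i=s.index("    c,n=np.cos(q),np.sin(q); return pk(s,[.045")
s=s[:i]+"    c,n=np.cos(q),np.sin(q); return pk(s,[.045-.22*c-.018*n,0,.11+.22*n-.018*c])[0]\n"
open("h.py","w").write(s)
E
python3 - <<'E'
from h import *
from bench import env
print(handle(S,0),handle(S,.873))
for sg in(1,-1):
    for q in(.15,1.75): print("lever",sg,q,env.solve_ik(list(grip(S,q)),rot(S,90,sg)))
    for p in(20,30,40,50):
        for q in(0,.873):
            r=env.solve_ik(list(handle(S,q)),rot(S,p,sg)); print("lid",sg,p,q,None if r is None else np.round(r))
E
```

```text
[0.45416459 0.07597704 0.092     ] [0.51898011 0.07810894 0.26701164]
lever 1 0.15 [-2.34857176e+01  1.96228253e+01  1.14172990e+02 -2.54444375e-14
  4.62041848e+01 -2.53696028e+01]
lever 1 1.75 [-19.55787519  24.12751479 100.63320664   0.          55.23927858
 -21.44176042]
lid 1 20 0 None
lid 1 20 0.873 None
lid 1 30 0 None
lid 1 30 0.873 [  6. -14. 144. 198.  10. 164.]
lid 1 40 0 None
lid 1 40 0.873 [  5. -15. 138. -22.   7.  24.]
lid 1 50 0 None
lid 1 50 0.873 [  5. -13. 132.  -5.  21.   7.]
lever -1 0.15 [-2.34857176e+01  1.96228253e+01  1.14172990e+02 -2.54444375e-14
  4.62041848e+01  1.54630397e+02]
lever -1 1.75 [-1.95578752e+01  2.41275148e+01  1.00633207e+02 -2.54444375e-14
  5.52392786e+01  1.58558240e+02]
lid -1 20 0 None
lid -1 20 0.873 [  6.  -9. 148. 188.  29.  -6.]
lid -1 30 0 None
lid -1 30 0.873 [  6. -14. 144. 198.  10. -16.]
lid -1 40 0 [  6.  10. 150. 187.  29.  -3.]
lid -1 40 0.873 [   5.  -15.  138.  -22.    7. -156.]
lid -1 50 0 [  6.   4. 146. 194.  10. -11.]
lid -1 50 0.873 None
```

Run:
```python
from h import *
from bench import env
g=grip(S,.15)
env.move_ptp([g[0],g[1],.23],rot(S,90))
for p in(48,50,52,55,60,65):
    for q in(0,.4,.873):
        r=env.solve_ik(list(handle(S,q)),rot(S,p)); print("lid",p,q,None if r is None else np.round(r))
T=np.eye(4); T[:3,3]=env.current_ee_pos(); T[:3,:3]=Ro.from_euler("xyz",env.current_tool_rot(),degrees=True).as_matrix()
i=env.capture("wrist"); m=env.camera_model("wrist"); C=T@m["T_tool_cam"]
print(env.current_time_s(),T)
ys=np.linspace(-.0325,.0325,2); a=.15+np.radians(10)
P=[[-.075-.075*np.cos(a),-.243+y,.055+.075*np.sin(a)] for y in ys]+[[-.175,-.09,.092],[-.13,-.19,.11],[.045,-.19,.11]]
px=proj(m,pk(S,P),C,True); print(px)
j=cv2.resize(i,None,fx=1.5,fy=1.5)
for p in px: cv2.drawMarker(j,tuple(int(v) for v in p*1.5),(0,0,255),cv2.MARKER_CROSS,8,1)
cv2.imwrite("pics/w1.png",j)
```

```text
lid 48 0 None
lid 48 0.4 [  6. -11. 144. -27.   5.  30.]
lid 48 0.873 [  5. -14. 134.  -7.  18.   9.]
lid 50 0 None
lid 50 0.4 [  6. -10. 143. -16.   8.  19.]
lid 50 0.873 [  5. -13. 132.  -5.  21.   7.]
lid 52 0 [  6.   4. 145. 199.   7. 164.]
lid 52 0.4 [  5. -10. 141. -11.  11.  14.]
lid 52 0.873 [  5. -13. 131.  -5.  24.   6.]
lid 55 0 None
lid 55 0.4 [  5. -10. 140.  -7.  15.  10.]
lid 55 0.873 [  5. -12. 129.  -4.  28.   5.]
lid 60 0 [  5.   3. 140. -14.   7.  17.]
lid 60 0.4 [  5.  -9. 137.  -4.  22.   7.]
lid 60 0.873 [  5. -10. 126.  -2.  34.   4.]
lid 65 0 [  5.   4. 137.  -5.  14.   8.]
lid 65 0.4 [  5.  -7. 133.  -3.  28.   5.]
lid 65 0.873 [  4.  -8. 123.  -2.  40.   4.]
2.0667 [[-3.16242105e-02  9.99499809e-01  2.03317142e-04  4.91051764e-01]
 [ 9.99499698e-01  3.16243099e-02 -5.05919722e-04 -1.66841925e-01]
 [-5.12096430e-04  1.87216110e-04 -9.99999851e-01  2.30101351e-01]
 [ 0.00000000e+00  0.00000000e+00  0.00000000e+00  1.00000000e+00]]
[[254.4304313  210.2145465 ]
 [254.44624539 145.71563612]
 [221.01786199  14.83687886]
 [274.08940515 127.81649345]
 [452.18819003 137.34267146]]
```

View pics/w1.png

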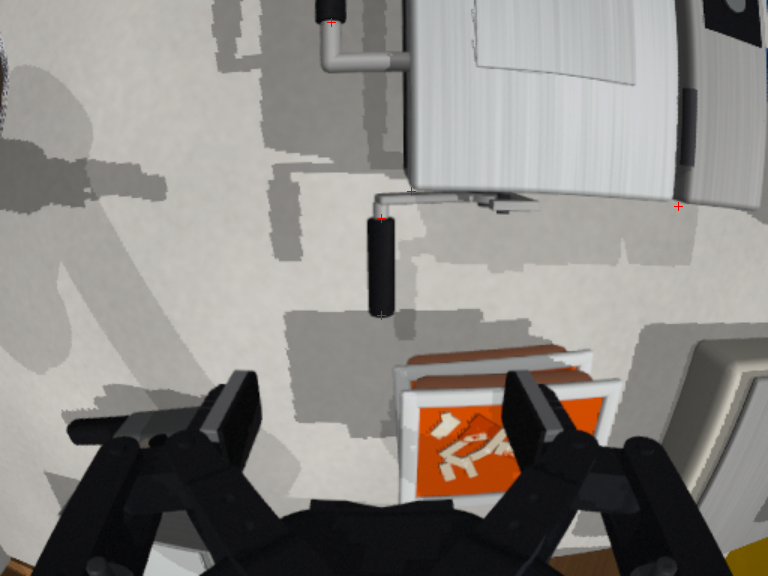

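The overlay of the fitted pose lands on the grip ends (381,218) and (381,316) and on the lid corner, so the fit is good to about 2 mm. Now I throw the lever.

Run:
```python
from h import *
from bench import env
g=grip(S,.15)
print(env.move_straight(list(g),max_force=12,vel=.12),env.current_ee_pos(),env.current_wrist_force())
env.gripper_close(30); print(env.current_opening(),env.current_grasp_force(),env.current_wrist_force())
for q in np.linspace(.15,1.78,10)[1:]:
    hit=env.move_straight(list(grip(S,q)),vel=.1,max_force=30)
    print(round(q,2),hit,np.round(env.current_ee_pos(),4),np.round(env.current_wrist_force(),1))
    if hit: break
print(env.current_time_s(),env.current_opening())
T=np.eye(4); T[:3,3]=env.current_ee_pos(); T[:3,:3]=Ro.from_euler("xyz",env.current_tool_rot(),degrees=True).as_matrix()
cv2.imwrite("pics/w2.png",env.capture("wrist"))
```

```text
False [ 0.4918187  -0.1662311   0.07971708] [-0.34103146  0.88823052  0.06181548]
0.19926895055504407 30.24224191904068 [-0.65788444 -0.73203941  1.50642233]
0.33 False [ 0.4949 -0.1658  0.0911] [-4.9 -2.2  1.3]
0.51 False [ 0.5003 -0.1655  0.1018] [-9.  -2.6  5.8]
0.69 False [ 0.5068 -0.1653  0.1113] [-15.5  -3.8  10.2]
0.87 False [ 0.5143 -0.165   0.1194] [-24.9  -4.8  19.1]
1.06 False [ 0.5282 -0.1646  0.1283] [-27.8  -0.5  32.7]
1.24 False [ 0.5486 -0.1637  0.133 ] [-13.5   2.3  23.5]
1.42 False [ 0.5647 -0.1632  0.1332] [-4.7  2.8 14.4]
1.6 False [ 0.5784 -0.1626  0.1307] [-3.6  2.3  9.4]
1.78 False [ 0.5893 -0.1622  0.1267] [-9.3  1.3 12.4]
6.65 0.19330560053649012
```

View pics/w2.png

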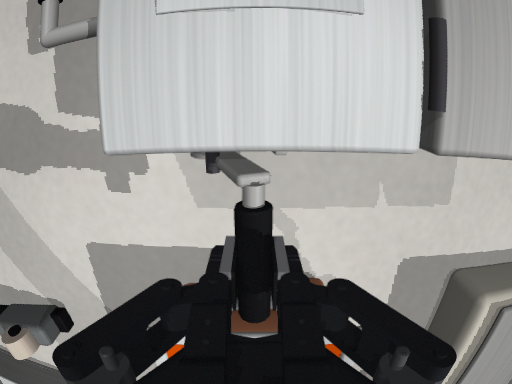

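The wrist view shows the lever arm thrown past upright, with the grip at (253,260) still between the pads. I push slightly further to confirm it is on the stop.

Run:
```python
from h import *
from bench import env
print(env.move_straight(list(grip(S,1.95)),vel=.05,max_force=18),grip(S,1.95),grip(S,1.75),env.current_ee_pos(),env.current_wrist_force())
env.release(); p=env.current_ee_pos(); print(p,env.current_wrist_force())
env.move_straight([p[0],p[1],.24],vel=.2)
T=np.eye(4); T[:3,3]=env.current_ee_pos(); T[:3,:3]=Ro.from_euler("xyz",env.current_tool_rot(),degrees=True).as_matrix()
i=env.capture("wrist"); m=env.camera_model("wrist"); C=T@m["T_tool_cam"]
print(env.current_time_s())
a=1.75+np.radians(10)
P=[[-.075-.075*np.cos(a),-.243+y,.055+.075*np.sin(a)] for y in (-.0325,.0325)]
px=proj(m,pk(S,P),C,True); print(px)
j=cv2.resize(i,None,fx=1.5,fy=1.5)
for p in px: cv2.drawMarker(j,tuple(int(v) for v in p*1.5),(0,0,255),cv2.MARKER_CROSS,8,1)
cv2.imwrite("pics/w3.png",j)
```

```text
True [ 0.6015178  -0.16230765  0.11879241] [ 0.58806531 -0.16275013  0.12535637] [ 0.58915276 -0.16222558  0.12664505] [-2.97754575  1.49931056  8.56860938]
[ 0.58801315 -0.16222345  0.12463105] [-0.26867443  0.72145378 -0.49514762]
8.35
[[257.47450204 228.48166425]
 [258.01800389 156.07720003]]
```

View pics/w3.png

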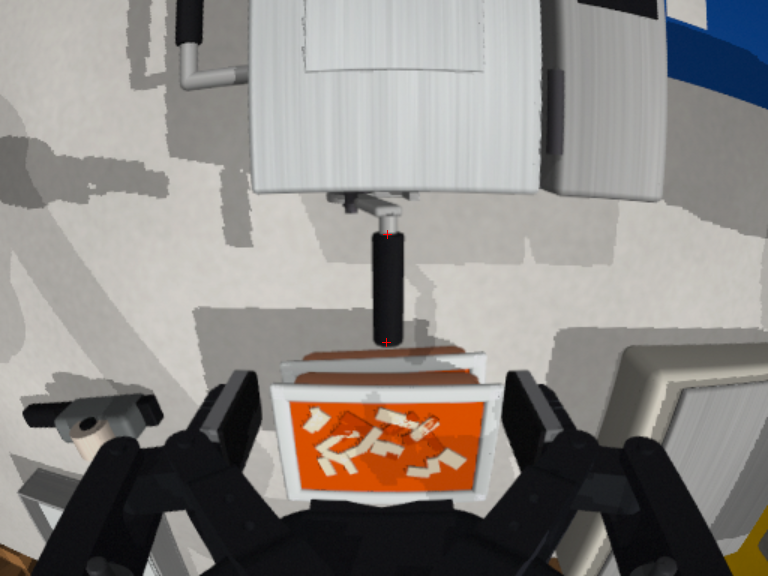

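The grip sits on the mark predicted for 1.75 (387,234 to 387,343), so the lever is fully thrown. Next I check feasible tilts for the handle approach.

```bash
cat >> h.py <<'E'
def hold(s,q,p,y=-.03,back=0,up=0):
    """TCP pose on the handle at lid angle q, tool pitch p; back along tool -z, up along closing direction"""
    a=np.radians(p); c,n=np.cos(q),np.sin(q)
    P=[.045-.22*c-.018*n-back*np.cos(a)+up*np.sin(a),y,.11+.22*n-.018*c+back*np.sin(a)+up*np.cos(a)]
    return list(pk(s,P)[0]),rot(s,p)
E
python3 - <<'E'
from h import *
from bench import env
for y in(-.02,-.04):
  for p in(56,58,60,63):
    for q,b,u in((0,.12,-.003),(0,.006,-.003),(.2,.0,0),(.873,.0,0)):
        r=env.solve_ik(*hold(S,q,p,y,b,u)); print(y,p,q,b,None if r is None else np.round(r))
E
```

```text
-0.02 56 0 0.12 [  1. -25. 148.   1.  24.  -1.]
-0.02 56 0 0.006 None
-0.02 56 0.2 0.0 [  1.  -5. 142.   2.   9.  -2.]
-0.02 56 0.873 0.0 [  1. -12. 129.   0.  29.  -1.]
-0.02 58 0 0.12 [  1. -24. 146.   1.  26.  -1.]
-0.02 58 0 0.006 [  1.   1. 143.   4.   4.  -4.]
-0.02 58 0.2 0.0 [  1.  -5. 141.   1.  12.  -2.]
-0.02 58 0.873 0.0 [  1. -11. 127.   0.  32.  -1.]
-0.02 60 0 0.12 [  1. -23. 144.   1.  29.  -1.]
-0.02 60 0 0.006 [  1.   1. 141.   2.   7.  -2.]
-0.02 60 0.2 0.0 [  1.  -4. 140.   1.  15.  -1.]
-0.02 60 0.873 0.0 [  1. -10. 126.   0.  34.  -1.]
-0.02 63 0 0.12 [  1. -21. 142.   0.  32.  -1.]
-0.02 63 0 0.006 [  1.   2. 140.   1.  12.  -1.]
-0.02 63 0.2 0.0 [  1.  -4. 138.   1.  19.  -1.]
-0.02 63 0.873 0.0 [  2.  -9. 124.   0.  38.  -1.]
-0.04 56 0 0.12 [ -4. -26. 148.   8.  24. -12.]
-0.04 56 0 0.006 None
-0.04 56 0.2 0.0 [ -3.  -5. 142.  16.   9. -19.]
-0.04 56 0.873 0.0 [ -2. -12. 129.   4.  29.  -7.]
-0.04 58 0 0.12 [ -4. -25. 146.   7.  27. -11.]
-0.04 58 0 0.006 [ -3.   1. 143.  30.   5. -34.]
-0.04 58 0.2 0.0 [ -2.  -5. 141.  11.  12. -14.]
-0.04 58 0.873 0.0 [ -2. -11. 128.   4.  32.  -6.]
-0.04 60 0 0.12 [ -3. -23. 144.   5.  29.  -9.]
-0.04 60 0 0.006 [ -2.   1. 142.  17.   8. -20.]
-0.04 60 0.2 0.0 [ -2.  -5. 140.   8.  15. -12.]
-0.04 60 0.873 0.0 [ -2. -10. 126.   3.  34.  -6.]
-0.04 63 0 0.12 [ -3. -21. 142.   4.  32.  -8.]
-0.04 63 0 0.006 [ -2.   2. 140.   9.  12. -13.]
-0.04 63 0.2 0.0 [ -2.  -4. 138.   6.  19.  -9.]
-0.04 63 0.873 0.0 [ -1.  -9. 124.   2.  38.  -5.]
```

Run:
```python
from h import *
from bench import env
p,r=hold(S,0,60,-.02,.12,-.003)
env.move_ptp(p,r); f0=np.array(env.current_wrist_force())
p,_=hold(S,0,60,-.02,.006,-.003)
print(env.move_straight(p,vel=.06,max_force=8),p,env.current_ee_pos(),f0,env.current_wrist_force(),env.current_time_s())
T=np.eye(4); T[:3,3]=env.current_ee_pos(); T[:3,:3]=Ro.from_euler("xyz",env.current_tool_rot(),degrees=True).as_matrix()
i=env.capture("wrist"); m=env.camera_model("wrist"); C=T@m["T_tool_cam"]
px=proj(m,pk(S,[[-.175,-.09,.092],[-.175,.09,.092],[-.13,-.19,.11],[-.13,.19,.11]]),C,True)
j=cv2.resize(i,None,fx=1.5,fy=1.5)
for q in px: cv2.drawMarker(j,tuple(int(v) for v in q*1.5),(0,0,255),cv2.MARKER_CROSS,8,1)
cv2.imwrite("pics/w4.png",j)
```

```text
False [np.float64(0.4492270182969798), np.float64(0.0558038151011586), np.float64(0.09569615242270663)] [0.44932211 0.05581558 0.0959861 ] [ 0.08590945 -0.34900124  0.16994936] [-0.18378757 -0.92207934 -0.42467186] 11.5333
```

View pics/w4.png

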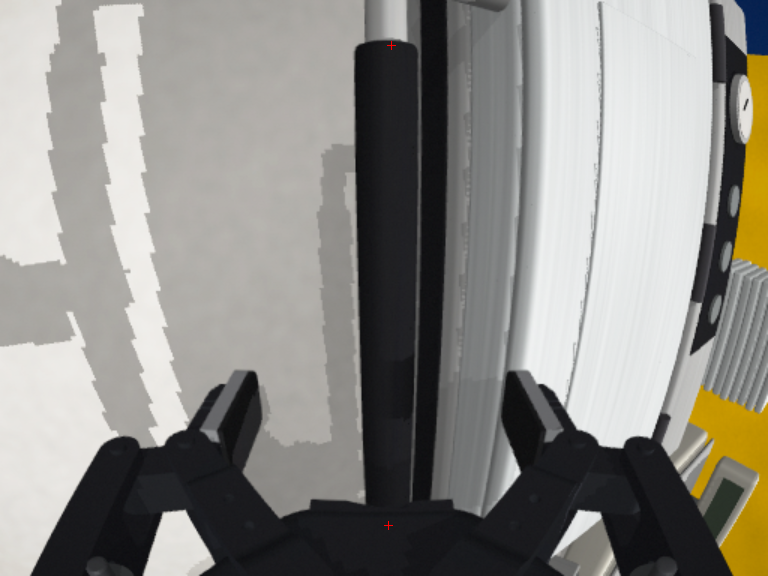

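The handle bar at (387,400) lies centred between the open pads, and the lid edge is clear. I close and lift.

Run:
```python
from h import *
from bench import env
env.gripper_close(45); print(env.current_opening(),env.current_grasp_force(),np.round(env.current_wrist_force(),1))
for q in np.linspace(0,.873,11)[1:]:
    p,r=hold(S,q,60,-.02,.006,0)
    hit=env.move_straight(p,vel=.07,max_force=30)
    e=np.array(env.current_ee_pos()); print(round(q,3),hit,np.round((e-p)*1e3,1),np.round(env.current_wrist_force(),1),round(env.current_opening(),3))
    if hit: break
print(env.current_time_s(),env.current_tool_rot())
T=np.eye(4); T[:3,3]=env.current_ee_pos(); T[:3,:3]=Ro.from_euler("xyz",env.current_tool_rot(),degrees=True).as_matrix()
i=env.capture("wrist"); np.save("T.npy",T); cv2.imwrite("pics/w5.png",i)
t=env.capture("top"); s=env.capture("scene"); cv2.imwrite("pics/top5.png",t);cv2.imwrite("pics/scene5.png",s)
cv2.imwrite("pics/mix5.png",np.hstack([cv2.resize(i,(400,300)),cv2.resize(s[120:300,140:380],(400,300))]))
```

```text
0.1917144330432197 43.765427470207214 [ 1.2 -0.5  4.4]
0.087 False [-1.1 -0.  -0.9] [ 1.3  0.2 -4.1] 0.193
0.175 False [-1.6 -0.1 -1.3] [-0.5 -0.8 -4.5] 0.191
0.262 False [-2.3 -0.1 -1.6] [-5.5 -1.7 -3.7] 0.188
0.349 False [-3.1 -0.1 -2.2] [-6.4 -1.4 -3.6] 0.189
0.436 False [-4.2 -0.1 -2.9] [-11.2  -1.1  -2.1] 0.191
0.524 False [-5.7 -0.1 -3.9] [-17.7  -2.4   1.7] 0.191
0.611 False [-7.5 -0.1 -4.9] [-25.2  -1.8   8. ] 0.187
0.698 False [-6.2  0.1 -2.5] [-34.4  -2.1  16.2] 0.186
0.786 False [-3.3  0.3  0.8] [-31.2  -1.3  18.5] 0.189
0.873 False [1.1 0.5 3.8] [-15.3   1.   10.5] 0.192
16.4917 [ 1.49774772e+02 -3.94060522e-02  9.19073688e+01]
```

View pics/mix5.png

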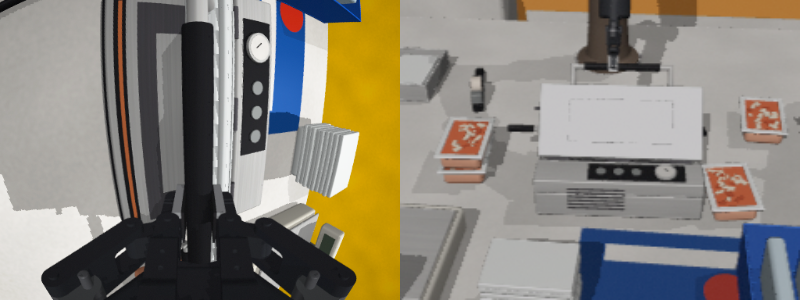

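The wrist view shows the bar held at (198,200), and the scene view shows the lid raised with the side objects undisturbed. I measure the lid angle from the scene picture.

Run:
```python
from h import *
from bench import env
m=env.camera_model("scene"); s=cv2.imread("pics/scene5.png")
x0,y0,k=210,145,6
j=cv2.resize(s[y0:y0+95,x0:x0+130],None,fx=k,fy=k,interpolation=cv2.INTER_CUBIC)
for q,c in((.82,(255,0,0)),(.873,(0,0,255)),(.925,(0,160,0))):
    h=np.array([.045,0,.11]); co,n=np.cos(q),np.sin(q)
    f=lambda x,y,z:h+[x*co+z*n,y,-x*n+z*co]
    for v in proj(m,pk(S,[f(-.175,.19,0),f(-.175,-.19,0),f(-.22,-.09,-.018),f(-.22,.09,-.018),f(0,.19,0),f(0,-.19,0)])):
        cv2.drawMarker(j,tuple(int(a) for a in (v+.5-[x0,y0])*k),c,cv2.MARKER_CROSS,14,1)
cv2.imwrite("pics/z5.png",j); print(env.current_time_s(),env.current_ee_pos(),env.current_wrist_force(),hold(S,.873,60,-.02,.0,0)[0])
```

```text
16.6417 [0.51759547 0.05854857 0.27591869] [-14.94100342   0.5482722   11.17025832] [np.float64(0.5196375919074866), np.float64(0.058119749402830434), np.float64(0.2670116424246113)]
```

View pics/z5.png

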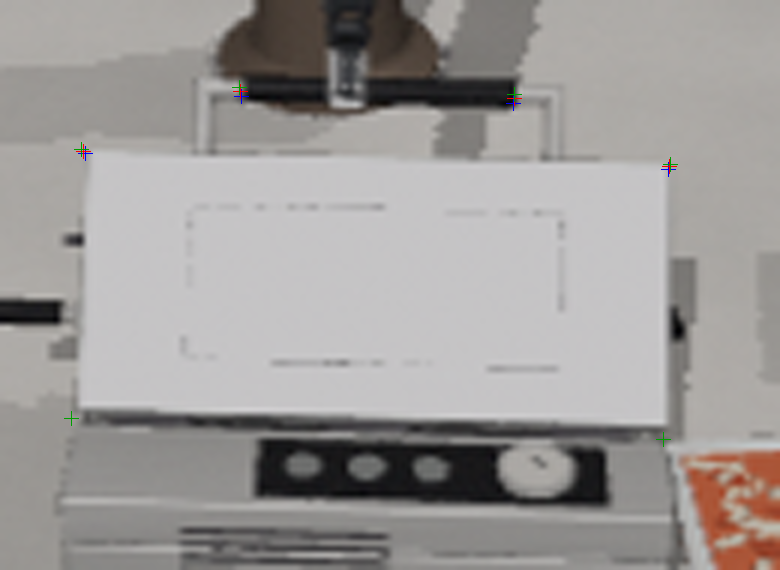

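The scene view looks along the handle's direction of travel, so it tells the angle poorly, though the bar ends (240,91) and (516,95) agree with 0.87 to 0.92. Kinematics gives about 50.7°. I relieve the residual push along the tool axis, settle at 0.873, and cross-check with the top camera.

Run:
```python
from h import *
from bench import env
p,r=hold(S,.873,60,-.02,.0095,0)
print(env.move_straight(p,vel=.01,max_force=25)); env.pause(.5)
e=np.array(env.current_ee_pos()); print((e-p)*1e3,env.current_wrist_force(),env.current_opening(),env.current_grasp_force())
# lid angle: bar on the tool axis through the TCP, at the handle radius from the hinge
R=Ro.from_euler("xyz",env.current_tool_rot(),degrees=True).as_matrix(); c,n=np.cos(S[2]),np.sin(S[2])
L=lambda v:np.array([c*v[0]+n*v[1],v[2]])
d=L(e-[S[0],S[1],0])-[.045,.11]; z=L(R[:,2]); rr=np.hypot(.22,.018)
t=min(np.roots([z@z,2*d@z,d@d-rr**2]),key=abs); b=d+t*z
print("t",t,"angle",np.degrees(np.arctan2(b[1],-b[0])+np.arctan2(.018,.22)),env.current_time_s())
m=env.camera_model("top"); s=env.capture("top"); x0,y0,k=170,140,5
j=cv2.resize(s[y0:y0+80,x0:x0+150],None,fx=k,fy=k,interpolation=cv2.INTER_CUBIC)
for q,col in((.80,(255,0,0)),(.873,(0,0,255)),(.945,(0,160,0))):
    co,n=np.cos(q),np.sin(q); f=lambda x,y,z:[.045+x*co+z*n,y,.11-x*n+z*co]
    for v in proj(m,pk(S,[f(-.175,.19,0),f(-.175,-.19,0),f(-.22,-.09,-.018),f(-.22,.09,-.018)])):
        cv2.drawMarker(j,tuple(int(a) for a in (v+.5-[x0,y0])*k),col,cv2.MARKER_CROSS,14,1)
cv2.imwrite("pics/z6.png",j)
```

```text
True
[-1.17575389  0.44030002 -3.06457836] [-5.40730971 -0.01351812  3.48212465] 0.19418199006064113 47.14206397533417
t 0.008116734761605883 angle 49.327082228125484 17.4
```

View pics/z6.png

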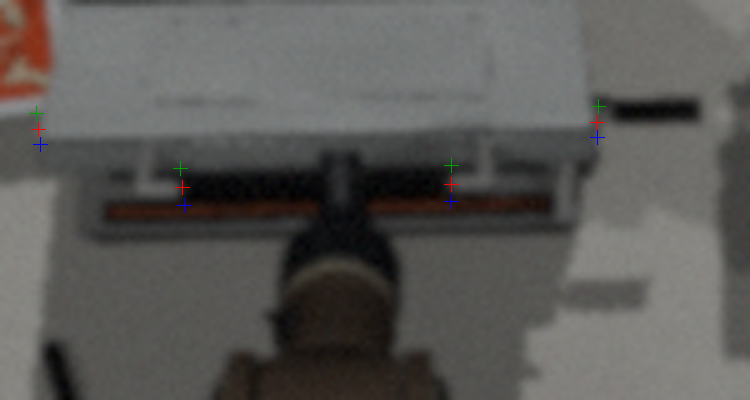

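The top view puts the bar ends at (183,187) and (452,184), on the red 50° marks. The kinematic estimate is 49.3° and the residual force is small. I check it is steady and hand in.

Run:
```python
from bench import env
a=env.current_ee_pos(); env.pause(.8); print(a,env.current_ee_pos(),env.current_wrist_force(),env.current_grasp_force(),env.current_time_s())
print(env.sign_off())
```

```text
[0.51375805 0.05839638 0.27221099] [0.51371766 0.05840924 0.27216872] [-5.16450773 -0.14086655  4.29395461] 47.141656279563904 18.25
the job is handed in; nothing more can be done
None
```

The cam lever is thrown fully back, and I handed the job in at about 18 s with the arm holding the lid steady by its handle at 50 degrees (49.3 by the arm's own position, 50 by the top camera); no bystander looked disturbed in the pictures.

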